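# Seal the pantry canister and pump it out

### The job

Seal the canister with the blue pump head: first slide the black valve grip on its lid all the way to the end with the green dot, then give its pump at least two full strokes, pressing the head right down to its stop and letting it come all the way up again each time. Leave the valve closed, keep off the orange canister, and do not bump hard into the rack or disturb the tins and other kitchen things around it.

Things in the scene. Friction and masses are not known exactly. Their poses are not given: they have to be found in the camera images.
- rack: Oak rack fixed to the worktop, 416 mm wide (y); origin on the worktop, turned so that its -x side faces partly the robot, partly its right. Two canisters lean 35 degrees to its -x. Its steel wire shelf overhangs just behind the pump heads (x +-65, y +-214, z 284 to 301 mm; tins on it), so a gripper coming straight down on a head strikes it: come in along the lean.
- blue: Steel vacuum canister, blue band and blue pump head, the one to seal; fixed, 112 mm across, white lid 122 mm across; on the rack's left or right. Origin on the worktop, z up, yaw as rack. Its axis starts 55 mm above the origin and leans 35 degrees from vertical towards its -x; the flat lid top is 142 mm along that axis.
- blue_pump_top (a point): Centre of the flat top of the blue pump head (a disc 40 mm across, 16 mm thick, 38 mm over the lid at rest). Its z axis points out of the lid along the lean (pressing goes along -z); x points uphill over the lid, y along the valve slot towards the green dot. The head moves with the pump.
- blue_pump (a joint): Travel of the blue pump head, m: 0 at rest (up), 0.020 at its stop. Spring returned: about 3.5 N at the top and 10.5 N at the stop.
- blue_valve_top (a point): Centre of the top of the blue canister's black valve grip: a block 12 mm along the slot (y), 22 mm across it (x), standing 19.5 mm above the lid. Axes as for blue_pump_top. The slot lies 54 mm downhill (-x) of the pump's axis.
- blue_valve (a joint): Position of the blue canister's valve grip, m: 0 at the red-dot end (open), 0.036 at the green-dot end stop (closed, towards the canister's +y). Stays where left; takes about 2.5 N to slide.
- orange: The second canister, the same but with orange band and pump head. Already sealed: leave alone. Origin and axes as for blue.
- orange_pump (a joint): Travel of the orange pump head, m, as for blue.
- orange_valve (a joint): Position of the orange canister's valve grip, m, as for blue; it starts at the green-dot end.
- tin_red: Small tin with red label, 66 mm across, 75 mm tall, loose on the rack's shelf. Bystander. Origin: centre of its underside.
- tin_green: Small tin with green label, 66 mm across, 60 mm tall, loose on the rack's shelf. Bystander. Origin: centre of its underside.
- jar: Amber glass jar, 60 mm across, 85 mm tall, loose on the worktop to the right. Bystander. Origin: centre of its underside.
- mug: Blue mug, 80 mm across, 90 mm tall, loose in front of the rack. Bystander. Origin: centre of its underside.
- spoon: Wooden spoon lying loose on the worktop in front of the rack. Bystander. Origin: middle of its underside.
- bowl: White bowl, 140 mm across, 60 mm tall, loose, to the left. Bystander. Origin: centre of its underside.
- oil: Green oil bottle, 66 mm across, 220 mm tall, loose, left. Bystander. Origin: centre of its underside.

How it is judged:
By the outcome, as a careful person would: the job done as asked, in the order asked, and still so for the second after the job is handed in, with the robot touching nothing.
It also fails if it takes over 42 s, if anything falls off the work surface, if the arm or the gripper's body presses on something with over 40 N, if the wrist force passes 120 N, or if a joint passes its speed limit or range.

### The arm

A 6-joint arm with a two-finger parallel gripper is mounted at the origin on the work surface. World frame = base frame: x ahead of the robot, y to its left, z up, the work surface at z = 0. Lengths are in mm, angles in rad, forces in N, time in s.
With the tool pointing down it reaches from about 250 to 850 mm from the base axis. Payload 12.5 kg.
Tool frame: the origin (TCP) lies midway between the tips of the shut fingers; the grasp point (between the pads) lies 19 mm behind it (env.hold_point_z is the z of the grasp point in the tool frame, in mm); z points along the fingers, y is the line along which they close (so a half turn about z gives the same grasp; the last joint's range is limited). The gripper opens to 93 mm and grips with 3 to 60 N. Pads are 15 mm wide; open, the fingers measure 128 mm over their backs; the gripper's body (75 mm by 188 mm) begins 65 mm behind the grasp point.
Start: joints at [-1.215, 0.351, 1.652, -0, 1.139, -0.085], TCP at [234.681, -497.402, 218.633] pointing down, gripper open.
Joint ranges: [-2.75, 2.75], [-0.79, 2.1], [0.01, 2.65], [-1.57, 4.71], [0.07, 3.14], [-2.87, 2.87]. Speed limits (rad/s): [2.22, 2.22, 2.79, 3.14, 3.14, 3.14].

### API

Orientations are given as a unit quaternion [x, y, z, w].
In Python, from workcell import env, vision, monitor gives the robot as it stands (env), with the cameras (vision) and the readings (monitor).
- The arm moves only by the shell command python3 steer.py 'ROWS' [OPENING]. ROWS is a JSON list of rows, 1 to 10 of them, each of 6 numbers: dx, dy, dz in shares of the most that a row can go, 1 being 50 mm, then a rotation vector rx, ry, rz in a scale on which 1.0 is 4 rad; each row shifts and turns the commanded pose from where the row before left it, along the tool's axes as they then stand; what a row does not reach is not made up. A row lasts 1/10 s, in which the tool goes at most 50 mm and 0.15 rad, less where a joint would pass 70% of its speed; a pose out of reach is approached as far as the arm can. OPENING is the finger opening in mm, set as the command begins (- or left out keeps the last). The fingers move at their own pace and stop on an object; the grip force is fixed at half the most. Time passes only in rows, so rows that do not move let the fingers close. It prints the time, the measured TCP pose, the force, the opening and the grip force at its end. A shift or turn number past 1, either way, is cut back to 1. Input that does not fit is refused with a message, and nothing moves.
- monitor.state(): the state, without advancing time (a new reading comes with each control period).
- vision.read_camera(name): name is "side" or "top" or "wrist"; returns a dict with "color" (384x512x3 uint8, red, green, blue), "intrinsics" (3x3 intrinsics, pixels), "R" (3x3) and "t" (3): a world point X has camera coordinates R X + t. Camera axes: x right, y down, z forward; pixel columns grow to the right and rows downward; lengths in mm; the calibration is good to about 2 mm. A picture is of the moment at which its call begins. There is no depth.
- env.hand_in(): hands the job in; it is judged then, once.
The state is a dict: "time_s": time; "joints": joint angles; "dq": joint speeds; "joint_efforts": joint torques, N m; "ee_pos": TCP position; "orientation": TCP orientation; "force": force on the tool from outside, world axes, zero at the start; "ft_torque": the same for the moment, N m; "grip_width": finger opening in mm; "grip_force": force on a finger pad.
Only numpy, scipy, OpenCV 4.12 (cv2) and the standard library are available. Lean on these libraries where they do the work, as an engineer would, in place of code of your own. Each camera call takes 0.05 s, during which the arm holds its last target. There are 200 camera calls.

## Working session

There is one attempt and no reset: what is moved stays moved. The work goes in short steps, Python scripts to look and compute and a shell command to move; the robot and the scene stay as the last step left them, time stands still between calls to the robot, and variables do not carry over. Pictures are saved under pics/ and viewed, at most 10 in all, crops included, and the job is handed in when it is done.

```bash
ls; mkdir -p pics
python3 - <<'E'
from workcell import env, vision, monitor
import cv2,pickle
d={}
for n in("side","top","wrist"):
    c=vision.read_camera(n); d[n]=c; cv2.imwrite(f"pics/{n}0.png",c["color"][:,:,::-1])
    print(n,c["intrinsics"].round(1).tolist(),c["R"].round(3).tolist(),c["t"].round(1).tolist())
pickle.dump(d,open("cams0.pkl","wb"))
s=monitor.state();print(s["time_s"],s["ee_pos"],s["orientation"],env.hold_point_z)
E
```

```text
pics
steer.py
workcell.py
side [[438.1, 0.0, 256.1], [0.0, 438.1, 184.0], [0.0, 0.0, 1.0]] [[-0.545, -0.838, 0.003], [-0.694, 0.449, -0.563], [0.471, -0.309, -0.826]] [364.8, 431.8, 1310.6]
top [[401.2, 0.0, 254.3], [0.0, 401.2, 191.0], [0.0, 0.0, 1.0]] [[-0.008, -1.0, 0.009], [-0.985, 0.006, -0.173], [0.173, -0.01, -0.985]] [61.1, 575.7, 1497.0]
wrist [[280.6, 0.0, 247.6], [0.0, 280.6, 191.7], [0.0, 0.0, 1.0]] [[0.427, -0.904, -0.002], [-0.873, -0.413, 0.26], [-0.236, -0.11, -0.966]] [-549.4, -31.4, 392.4]
0.15 [ 234.59932596 -497.17469226  218.23142786] [ 9.75813299e-01  2.18605138e-01 -4.85764175e-05 -4.43983336e-04] -18.8
```

View pics/side0.png

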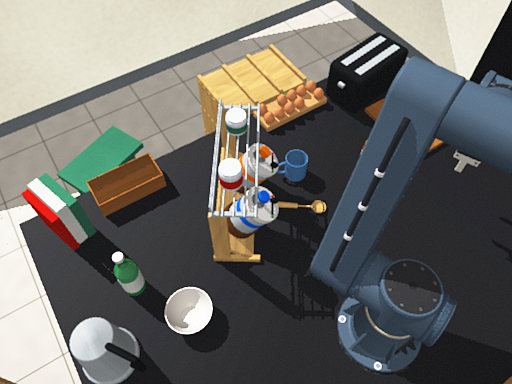

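View pics/top0.png

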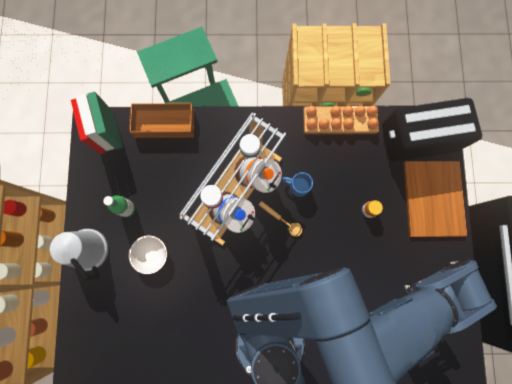

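Blue head is at about (264,197) in the side view and (238,213) in the top view. The orange canister is beyond it, the spoon and mug are on the -x side. I'll zoom in on both.

Run:
```python
import pickle,cv2,numpy as np
d=pickle.load(open("cams0.pkl","rb"))
a=d["side"]["color"][135:260,200:330,::-1]; b=d["top"]["color"][105:255,170:300,::-1]
A=cv2.resize(a,None,fx=3,fy=3,interpolation=2)
B=cv2.resize(b,None,fx=3,fy=3,interpolation=2)
h=max(A.shape[0],B.shape[0]);C=np.zeros((h,A.shape[1]+B.shape[1],3),np.uint8)
C[:A.shape[0],:A.shape[1]]=A;C[:B.shape[0],A.shape[1]:]=B
cv2.imwrite("pics/zoom0.png",C)
for n in("side","top"):
    hsv=cv2.cvtColor(d[n]["color"],cv2.COLOR_RGB2HSV)
    for nm,lo,hi in(("blue",(100,150,60),(125,255,255)),("orange",(5,170,120),(18,255,255))):
        m=cv2.inRange(hsv,lo,hi);k,l,s,c=cv2.connectedComponentsWithStats(m)
        for i in range(1,k):
            if s[i,4]>12: print(n,nm,s[i].tolist(),c[i].round(1).tolist())
```

```text
side blue [258, 191, 13, 13, 118] [263.3, 196.6]
side blue [237, 198, 4, 13, 35] [238.3, 204.9]
side blue [240, 217, 22, 11, 74] [248.6, 223.0]
side orange [369, 101, 14, 13, 67] [376.9, 106.1]
side orange [430, 139, 13, 11, 52] [435.7, 143.2]
side orange [259, 146, 11, 12, 95] [264.0, 151.6]
side orange [87, 153, 76, 54, 477] [121.7, 186.1]
side orange [240, 155, 5, 21, 40] [242.0, 164.6]
side orange [141, 164, 12, 11, 33] [147.2, 169.4]
side orange [136, 169, 8, 5, 14] [139.4, 171.1]
side orange [247, 174, 8, 9, 34] [250.4, 178.2]
top blue [219, 201, 6, 9, 18] [221.4, 204.6]
top blue [235, 209, 10, 11, 88] [239.4, 214.2]
top orange [132, 116, 59, 17, 427] [165.1, 127.4]
top orange [246, 161, 7, 9, 18] [248.9, 164.9]
top orange [406, 162, 61, 75, 3092] [433.0, 206.9]
top orange [263, 168, 10, 11, 88] [267.6, 173.3]
top orange [430, 172, 6, 9, 33] [432.3, 176.3]
top orange [365, 201, 17, 15, 47] [370.0, 208.7]
top orange [40, 208, 3, 9, 16] [40.6, 211.9]
top orange [0, 230, 23, 15, 92] [5.1, 235.8]
top orange [31, 323, 5, 13, 44] [32.4, 328.9]
```

View pics/zoom0.png

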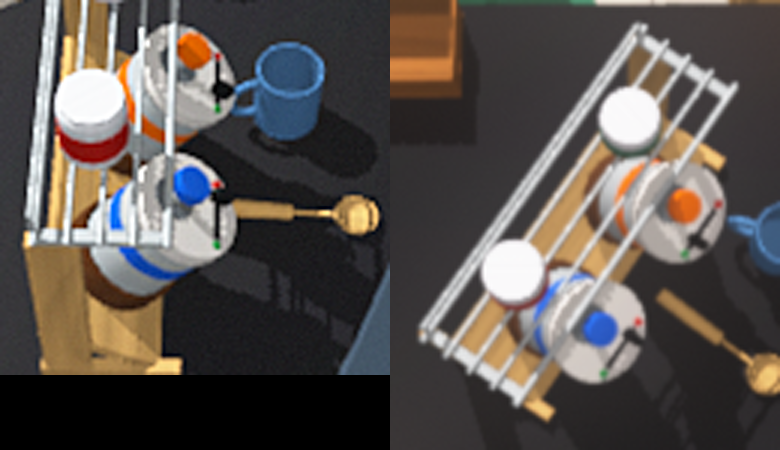

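Valve grip is near the red-dot end. Green dots face left/near. Next I'll triangulate the heads, dots and grip.

```bash
cat > h.py <<'E'
import numpy as np
def ray(c,uv):
    d=np.linalg.inv(c["intrinsics"])@[*uv,1]; return -c["R"].T@c["t"], c["R"].T@d
def plane(c,uv,z):
    o,d=ray(c,uv); return o+d*(z-o[2])/d[2]
def tri(cs,uvs):
    A=0;b=0
    for c,uv in zip(cs,uvs):
        o,d=ray(c,uv);d/=np.linalg.norm(d);P=np.eye(3)-np.outer(d,d);A=A+P;b=b+P@o
    return np.linalg.solve(A,b)
def proj(c,X):
    p=c["intrinsics"]@(c["R"]@X+c["t"]);return p[:2]/p[2]
S,C=np.sin(np.radians(35)),np.cos(np.radians(35))
def axes(psi):
    c,s=np.cos(psi),np.sin(psi)
    return np.array([[C*c,C*s,S],[-s,c,0],[-S*c,-S*s,C]]).T  # columns x uphill,y green,z out
E
python3 - <<'E'
from h import *
import pickle,cv2
d=pickle.load(open("cams0.pkl","rb"));s,t=d["side"],d["top"]
print("cam pos",ray(s,(0,0))[0],ray(t,(0,0))[0])
b=tri((s,t),((263.3,196.6),(239.4,214.2)));o=tri((s,t),((264,151.6),(267.6,173.3)))
print(b,o,np.degrees(np.arctan2(-(b-o)[0],(b-o)[1])),np.linalg.norm(b-o))
print(plane(t,(239.4,214.2),197),plane(s,(263.3,196.6),197))
pts={}
for n,c,box in(("side",s,(255,140,285,225)),("top",t,(230,165,300,240))):
    x0,y0,x1,y1=box;hsv=cv2.cvtColor(c["color"],cv2.COLOR_RGB2HSV).astype(int)
    I=c["color"].astype(int);R,G,B=I[...,0],I[...,1],I[...,2]
    for nm,w in(("red",np.clip(R-np.maximum(G,B)*1.5-20,0,None)*(abs(G-B)<35)),("green",np.clip(G-np.maximum(R,B)-25,0,None))):
        m=np.zeros(w.shape);m[y0:y1,x0:x1]=w[y0:y1,x0:x1]
        k,l,st,ce=cv2.connectedComponentsWithStats((m>0).astype(np.uint8))
        for i in range(1,k):
            if st[i,4]>=2:
                yy,xx=np.where(l==i);ww=m[yy,xx];print(n,nm,st[i,4],(xx@ww/ww.sum()).round(2),(yy@ww/ww.sum()).round(2))
E
```

```text
cam pos [-118.75377043  517.68940288 1324.77059877] [ 308.66710139   73.03995447 1573.39888136]
[466.26598897 108.93086208 212.17254522] [608.6338986   11.20523569 212.47834678] 55.53312161106292 172.6818266654464
[469.31778664 110.64837488 197.        ] [472.87012784 102.10911045 197.        ]
side red 3 272.04 153.36
side red 6 261.26 180.91
side red 7 271.74 196.11
side green 7 271.92 170.81
side green 7 271.64 216.13
top red 3 278.95 172.66
top red 2 248.0 181.38
top red 3 252.26 211.79
top green 6 267.7 189.12
top green 7 240.59 229.09
```

Run:
```python
from h import *
import pickle
from scipy.optimize import least_squares
d=pickle.load(open("cams0.pkl","rb"));s,t=d["side"],d["top"]
P={"bh":((263.3,196.6),(239.4,214.2)),"oh":((264,151.6),(267.6,173.3)),"br":((271.74,196.11),(252.26,211.79)),"bg":((271.64,216.13),(240.59,229.09)),"or":((272.04,153.36),(278.95,172.66)),"og":((271.92,170.81),(267.7,189.12))}
T={k:tri((s,t),v) for k,v in P.items()}
for k,v in T.items(): print(k,v.round(1),[ (proj(c,v)-u).round(2).tolist() for c,u in zip((s,t),P[k])])
for a,b in(("br","bg"),("or","og")):
    w=T[b]-T[a];print(np.degrees(np.arctan2(-w[0],w[1])),np.linalg.norm(w))
# model fit: origin xy,yaw,orange offset along rack y, camera offsets not modelled; dots at lid (142, x=-54,y=+-yd)
def model(p):
    x,y,psi,L,yd,hx,hz=p;A=axes(psi);r={}
    for n,k in(("b",0),("o",1)):
        O=np.array([x,y,55.])-k*L*np.array([-np.sin(psi),np.cos(psi),0])
        r[n+"h"]=O+A@[0,0,hz];r[n+"r"]=O+A@[-54+hx*0,-yd,142];r[n+"g"]=O+A@[-54,yd,142]
    return r
def res(p,full=False):
    m=model(p);o=[]
    for k in P:
        for c,u in zip((s,t),P[k]): o+=list(proj(c,m[k])-u)
    return np.array(o)
f=least_squares(res,[530,200,np.radians(55),172,25,0,176]);print(f.x.round(3),np.degrees(f.x[2]));print(res(f.x).reshape(-1,4).round(2))
```

```text
bh [466.3 108.9 212.2] [[-0.59, -0.13], [0.38, 0.37]]
oh [608.6  11.2 212.5] [[-0.41, -0.09], [0.28, 0.27]]
br [481.3  65.2 158. ] [[-0.39, -0.08], [0.26, 0.25]]
bg [420.3 106.8 159.3] [[-0.34, -0.07], [0.22, 0.21]]
or [622.8 -32.2 158.4] [[-0.36, -0.08], [0.25, 0.24]]
og [562.6   9.3 158.5] [[-0.38, -0.08], [0.26, 0.25]]
55.69019700495762 73.8542532022281
55.455621978208676 73.08296168699567
[526.868 187.05    0.971 174.172  37.024  27.527 173.692] 55.609464033131644
[[-0.33  0.89  1.68 -0.39]
 [-0.24  1.05  1.43 -0.39]
 [-0.76  1.37  0.99 -0.59]
 [-0.77  1.42  1.06 -0.79]
 [-0.83  1.3   0.9  -0.66]
 [-0.81  1.35  0.95 -0.62]]
```

Heads and dots triangulate about 16 mm higher than if the pump sat on the canister axis. So the pump is offset uphill from the lid centre, and I'll refit with that as a parameter.

```bash
python3 - <<'E'
from h import *
import pickle
from scipy.optimize import least_squares
from scipy.spatial.transform import Rotation as Ro
d=pickle.load(open("cams0.pkl","rb"));s,t=d["side"],d["top"]
P={"bh":((263.3,196.6),(239.4,214.2)),"oh":((264,151.6),(267.6,173.3)),"br":((271.74,196.11),(252.26,211.79)),"bg":((271.64,216.13),(240.59,229.09)),"or":((272.04,153.36),(278.95,172.66)),"og":((271.92,170.81),(267.7,189.12))}
def model(p):
    x,y,psi,L,yd,u,hz=p;A=axes(psi);r={}
    for n,k in(("b",0),("o",1)):
        O=np.array([x,y,55.])-k*L*np.array([-np.sin(psi),np.cos(psi),0])
        r[n+"h"]=O+A@[u,0,hz];r[n+"r"]=O+A@[u-54,-yd,142];r[n+"g"]=O+A@[u-54,yd,142]
    return r
def res(p):
    m=model(p);return np.array([proj(c,m[k])-u for k in P for c,u in zip((s,t),P[k])]).ravel()
f=least_squares(res,[530,200,np.radians(55),172,37,26,174]);p=f.x;print(p.round(2),np.degrees(p[2]));print(res(p).reshape(-1,4).round(2))
A=axes(p[2]);O=np.array([p[0],p[1],55])
top=O+A@[p[5],0,180];v0=O+A@[p[5]-54,-18,161.5];print("pumptop",top,"valve0",v0)
np.savez("m.npz",A=A,top=top,v0=v0)
print(A.round(3))
# tool: z=-a, y=+-A.y
for sg in(1,-1):
    R=np.column_stack([np.cross(sg*A[:,1],-A[:,2]),sg*A[:,1],-A[:,2]]);
    R0=Ro.from_quat([9.758e-01,2.186e-01,0,0]);print(sg,Ro.from_matrix(R).as_quat().round(4),(R0.inv()*Ro.from_matrix(R)).as_rotvec().round(3))
E
python3 - <<'E'
from h import *
import pickle
d=pickle.load(open("cams0.pkl","rb"));s,t=d["side"],d["top"];m=np.load("m.npz");A,top,v0=m["A"],m["top"],m["v0"]
for n,uv,z in(("front near",(213,238.3),300),("front far",(284.3,135.7),300),("tin top",(211,195),376)):
    X=plane(t,uv,z);print(n,X.round(),(A.T@(X-top)).round(1))
from workcell import env, vision, monitor
print(A.T@(monitor.state()["ee_pos"]-top))
E
```

```text
front near [381. 191. 300.] [ 66.4 116.6  50.7]
front far [717. -41. 300.] [  65.2 -291.4   51.6]
tin top [507. 191. 376.] [168.5  12.9  72. ]
[-513.52983157 -151.5530386   356.99453104]
```

Careful with the scale: shifts go in shares of 50 mm and turns go in shares of 4 rad. That gives: 0.0993 rad / 4 = 0.0248.

```bash
python3 steer.py '[[0, 0, 0, 0.0068, 0.0248, -0.0213], [0, 0, 0, 0.0068, 0.0248, -0.0213], [0, 0, 0, 0.0068, 0.0248, -0.0213], [0, 0, 0, 0.0068, 0.0248, -0.0213], [0, 0, 0, 0.0068, 0.0248, -0.0213], [0, 0, 0, 0.0068, 0.0248, -0.0213], [0, 0, 0, 0, 0, 0]]'
cat > where.py <<'E'
from h import *
from workcell import env, vision, monitor
from scipy.spatial.transform import Rotation as Ro
m=np.load("m.npz");A,top=m["A"],m["top"];s=monitor.state()
R=Ro.from_quat(s["orientation"]);T=np.column_stack([A[:,0],-A[:,1],-A[:,2]])
print("t",round(s["time_s"],2),"A-frame rel pump top",(A.T@(s["ee_pos"]-top)).round(1),"rot to go",(R.inv()*Ro.from_matrix(T)).as_rotvec().round(3),"F in A",(A.T@s["force"]).round(1),"grip",round(s["grip_width"],1),"q",s["joints"].round(2))
E
python3 where.py
```

```text
time_s: 0.85
ee_pos: [233.8, -497.9, 216.8]
orientation: [0.844, 0.444, 0.267, -0.142]
force: [-0.2, 0.8, 0.5]
grip_width: 93.3
grip_force: 0.0
t 0.85 A-frame rel pump top [-515.2 -151.3  356.4] rot to go [-0.002 -0.003 -0.002] F in A [0.8 0.6 0.1] grip 93.3 q [-1.42  0.58  1.43  0.4   1.6  -0.9 ]
```

Converted, 42 mm is 0.84, 18.5 mm is 0.37.

```bash
python3 steer.py '[[0.84, -0.24, 0.37, 0, 0, 0], [0.84, -0.24, 0.37, 0, 0, 0], [0.84, -0.24, 0.37, 0, 0, 0], [0.84, -0.24, 0.37, 0, 0, 0], [0.84, -0.24, 0.37, 0, 0, 0], [0.84, -0.24, 0.37, 0, 0, 0], [0.84, -0.24, 0.37, 0, 0, 0], [0.84, -0.24, 0.37, 0, 0, 0], [0.84, -0.24, 0.37, 0, 0, 0], [0, 0, 0, 0, 0, 0]]' | tail -3; python3 where.py
```

```text
force: [-0.5, -0.9, -0.2]
grip_width: 93.0
grip_force: 0.0
t 1.85 A-frame rel pump top [-131.9  -41.8  189.5] rot to go [0.    0.002 0.003] F in A [-1.  -0.1  0.4] grip 93.0 q [-0.8  -0.04  2.04  0.61  1.33 -0.41]
```

Converted, 40 mm is 0.8, 38 mm is 0.76.

```bash
python3 steer.py '[[0.8, -0.24, 0.4, 0, 0, 0], [0.76, -0.24, 0.4, 0, 0, 0], [0, 0, 0, 0, 0, 0]]' | tail -1; python3 where.py
python3 - <<'E'
from workcell import env, vision, monitor
import cv2,pickle
c={n:vision.read_camera(n) for n in("wrist","top","side")};pickle.dump(c,open("cams1.pkl","wb"))
cv2.imwrite("pics/wrist1.png",c["wrist"]["color"][:,:,::-1])
E
```

```text
grip_force: 0.0
t 2.15 A-frame rel pump top [-54.7 -18.  149.6] rot to go [-0.     0.001  0.002] F in A [-0.   0.  -0.6] grip 93.1 q [-0.57 -0.09  2.06  0.65  1.23 -0.21]
```

View pics/wrist1.png

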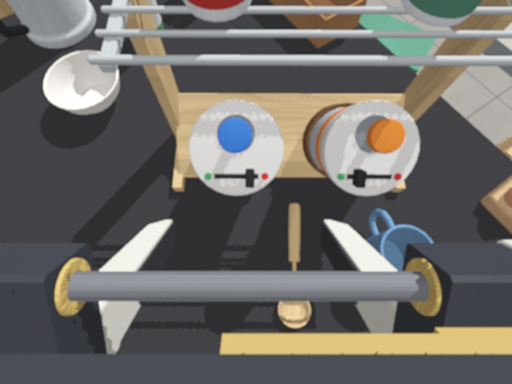

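Wrist view: blue head at (235,134), black grip at about (250,177), green and red dots at (208,176) and (265,176). I'll intersect these with the lid-frame planes.

Run:
```python
from h import *
import pickle,cv2
c=pickle.load(open("cams1.pkl","rb"))["wrist"];m=np.load("m.npz");A,top=m["A"],m["top"]
def onz(uv,z):
    o,d=ray(c,uv);o=A.T@(o-top);d=A.T@d;return (o+d*(z-o[2])/d[2]).round(1)
I=c["color"];hsv=cv2.cvtColor(I,cv2.COLOR_RGB2HSV)
mk=cv2.inRange(hsv,(100,150,60),(125,255,255));mk[:,:200]=0;mk[:,280:]=0;mk[160:]=0
cn=max(cv2.findContours(mk,0,1)[0],key=cv2.contourArea);(u,v),r=cv2.minEnclosingCircle(cn);x,y,w,h=cv2.boundingRect(cn)
print("cam A",A.T@(ray(c,(0,0))[0]-top),"head",(u,v),r,(x,y,w,h),onz((u,v),0),[onz((u+k*r,v),0) for k in(-1,1)])
g=I.max(2);b=(g[160:195,203:272]<70).astype(np.uint8)
for rr in range(160,195): print(rr,"".join("#" if q else "." for q in b[rr-160]))
G=I.astype(int);
for nm,w,x0 in(("green",G[...,1]-np.maximum(G[...,0],G[...,2])-25,200),("red",G[...,0]-np.maximum(G[...,1],G[...,2])-50,258)):
    w=w[168:185,x0:x0+15].clip(0);yy,xx=np.mgrid[168:185,x0:x0+15];uv=((xx*w).sum()/w.sum(),(yy*w).sum()/w.sum());print(nm,uv,onz(uv,-38))
for uv in((244.5,177),(255.5,177),(250,170),(250,186)): print(uv,onz(uv,-18.5))
```

```text
cam A [ 18.45324488 -17.8722042  317.33518418] head (234.56666564941406, 134.63333129882812) 16.956581115722656 (218, 118, 34, 34) [-1.7 -3.2  0. ] [array([-1.8, 15.6,  0. ]), array([ -1.7, -22. ,   0. ])]
160 .....................................................................
161 .....................................................................
162 .....................................................................
163 .....................................................................
164 .....................................................................
165 .....................................................................
166 .....................................................................
167 .....................................................................
168 .....................................................................
169 .....................................................................
170 ............................................######...................
171 ............................................######...................
172 ..
[... 1301 characters left out ...]
.................#.....#
190 ##########.................................................#.......##
191 ############..............................................#........##
192 #############...........................................##.........##
193 ################..................................................###
194 ###################................................##..............##
green (np.float64(207.3759541984733), np.float64(175.7385496183206)) [-56.4  34.2 -38. ]
red (np.float64(264.23366508005194), np.float64(175.97793163132843)) [-56.5 -39.3 -38. ]
(244.5, 177) [-53.7 -14.  -18.5]
(255.5, 177) [-53.7 -27.5 -18.5]
(250, 170) [-45.  -20.7 -18.5]
(250, 186) [-65.1 -20.8 -18.5]
```

```bash
python3 - <<'E'
import numpy as np
m=dict(np.load("m.npz"));m["top"]=m["top"]+m["A"]@[-1,-2.3,0];np.savez("m.npz",**m)
E
python3 steer.py '[[0, 0.016, 0.76, 0, 0, 0], [0, 0.016, 0.76, 0, 0, 0], [0, 0.012, 0.76, 0, 0, 0], [0, 0, 0.76, 0, 0, 0], [0, 0, 0, 0, 0, 0]]' 50| tail -1; python3 where.py
python3 - <<'E'
from workcell import env, vision, monitor
import cv2,numpy as np
c={n:vision.read_camera(n)["color"] for n in("wrist","side","top")}
a=cv2.resize(c["side"][150:250,220:320],None,fx=3.84,fy=3.84,interpolation=2)
b=cv2.resize(c["wrist"],(400,300));t=cv2.resize(c["top"][165:240,205:305],(400,300),interpolation=2)
cv2.imwrite("pics/v2.png",np.hstack([cv2.resize(a,(400,400)),np.vstack([b[100:300],t[50:250]])])[:,:,::-1])
E
```

```text
grip_force: 0.0
t 2.8 A-frame rel pump top [-58.9 -18.9  -3.8] rot to go [-0.004  0.003 -0.005] F in A [-0.2  0.2 -0.6] grip 57.5 q [-0.33  0.16  2.16  0.84  0.84 -0.31]
```

View pics/v2.png

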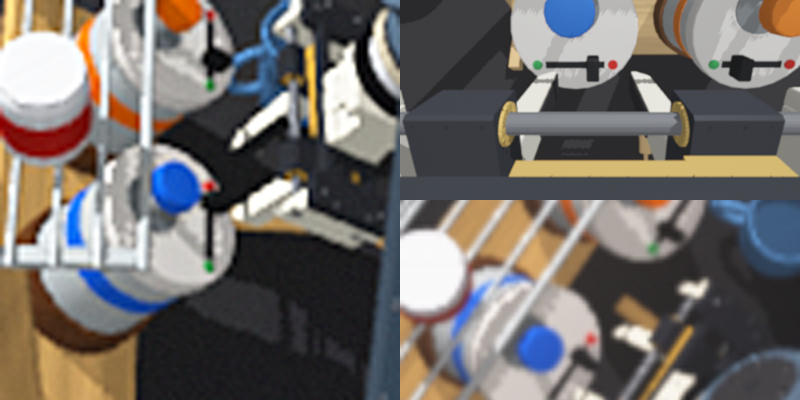

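Gripper straddles the valve in y. I'll check the tip position numerically against the picture (side fingertips at about (280,203) and (279,187) in original pixels).

```bash
python3 where.py
python3 - <<'E'
from h import *
import pickle
from workcell import env, vision, monitor
from scipy.spatial.transform import Rotation as Ro
d=pickle.load(open("cams1.pkl","rb"));m=np.load("m.npz");A,top=m["A"],m["top"];s=monitor.state()
e=s["ee_pos"];Y=Ro.from_quat(s["orientation"]).as_matrix()[:,1];g=s["grip_width"]/2
for n in("side","top"):
    for nm,X in(("tcp",e),("tip+",e+Y*g),("tip-",e-Y*g),("valve0",top+A@[-54,-18,-18.5]),("head",top)): 
        p=proj(d[n],X); q=(p-[220,150])*4 if n=="side" else (p-[205,165])*4+[400,150]
        print(n,nm,p.round(1),"crop",q.round())
E
```

```text
t 2.95 A-frame rel pump top [-57.  -20.8  -0.2] rot to go [ 0.001  0.001 -0.002] F in A [-0.6 -0.4  0.3] grip 50.9 q [-0.34  0.16  2.16  0.83  0.84 -0.31]
side tcp [279.8 195. ] crop [239. 180.]
side tip+ [279.8 188.1] crop [239. 152.]
side tip- [279.8 201.9] crop [239. 208.]
side valve0 [275.4 197.9] crop [222. 192.]
side head [264.9 194.5] crop [179. 178.]
top tcp [256.3 218.4] crop [605. 364.]
top tip+ [260.4 212.4] crop [622. 339.]
top tip- [252.2 224.5] crop [589. 388.]
top valve0 [252.8 217.4] crop [591. 360.]
top head [241.7 214.8] crop [547. 349.]
```

Run:
```python
from h import *
import pickle
d=pickle.load(open("cams0.pkl","rb"));m=np.load("m.npz");A,top=m["A"],m["top"]
for n,(x0,y0,x1,y1) in(("side",(262,190,284,222)),("top",(236,204,258,234))):
    g=d[n]["color"].max(2)[y0:y1,x0:x1]
    for i,r in enumerate(g): print(y0+i," ".join(f"{v:3d}" if v<110 else " . " for v in r))
    for nm,X in (("gripTop",[-54,-18,-18.5]),("gripBase",[-54,-18,-38]),("green",[-54,36.6,-38]),("red",[-54,-36.6,-38])): print(n,x0,nm,proj(d[n],top+A@X).round(1))
```

```text
190  .   .   .   .   .   .   .   89  22  19  23  25  29  27  27  29  28  28  27  28  25  24
191  .   .   .   .   .   .   .   .   .   20  21  28  30  27  27  31  27  24  29  27  30  27
192  .   .   .   .   .   .   .   .   .   .    7  20  26  26  30  30  29  29  32  32  25  30
193  .   .   .   .   .   .   .   .   .   .   85  14  26  27  31  31  29  28  30  32  28  30
194  .   .   .   .   .   .   .   .   .   .   .   61  19  25  26  28  30  27  26  27  29  28
195  .   .   .   .   .   .   .   .   .   .   .   .   52  22  31  31  27  30  31  28  30  32
196  .   .   .   .   .   .   .   .   .   .   .   .   .   19  26  31  26  24  27  25  28  26
197  .   .   .   .   .   .   .   .   .   .   .  108 106  23  29  27  29  31  28  29  29  28
198  .   .   .   .   .   .   .   .   .   94  49  31  19  24  26  31  28  29  28  30  26  28
199  .   .   .   .   .   .   .   .   73  10  37  29  26  26  27  25  24  26  29  28  30  29
200  .   .   .   .   .   .   .   .   78   8  25  23  23  23  24  23  22  26  24  23  29  26
201  .   .   .   .   .   .   .   .   78   3  13  19  17  18  20  29  83  94  73  71  70 
[... 4137 characters left out ...]
   69  56  55  55  55  54  54  55
228  .   .   .   .   .   .   .   .   .   .   .   .   .   66  49  54  53  55  55  54  55  54
229  .   .   .   .   .   .   .   .   .   .   .   80  54  44  45  50  54  54  54  54  54  54
230  .   .   .   .   .   .   .   .   .   .   75  48  43  42  43  44  48  53  54  54  53  53
231  .   .   .   .   .   .   .   .   79  55  46  43  41  42  42  42  43  48  53  53  53  53
232  .   .   .   .  106  78  71  55  47  42  42  41  43  42  41  40  41  45  52  54  53  53
233  60  61  61  58  52  48  45  43  42  42  42  42  42  42  41  41  42  43  48  53  53  53
top 236 gripTop [252.8 217.4]
top 236 gripBase [250.1 216.1]
top 236 green [241.5 228.9]
top 236 red [253.1 211.8]
```

Model agrees within a pixel. Descending around the grip and closing.

Converted, 8 mm is 0.16, 7 mm is 0.14.

```bash
python3 steer.py '[[0.02, -0.014, 0.16, 0, 0, 0], [0.02, -0.014, 0.16, 0, 0, 0], [0.02, -0.014, 0.14, 0, 0, 0], [0, 0, 0.12, 0, 0, 0], [0, 0, 0, 0, 0, 0], [0, 0, 0, 0, 0, 0]]' 50| tail -1; python3 where.py
```

```text
grip_force: 0.0
t 3.55 A-frame rel pump top [-53.5 -17.6 -30.3] rot to go [-0.001  0.    -0.   ] F in A [ 0.4 -0.1  0.8] grip 50.0 q [-0.28  0.21  2.16  0.89  0.78 -0.34]
```

```bash
python3 steer.py '[[0, 0, 0, 0, 0, 0], [0, 0, 0, 0, 0, 0], [0, 0, 0, 0, 0, 0], [0, 0, 0, 0, 0, 0], [0, 0, 0, 0, 0, 0], [0, 0, 0, 0, 0, 0]]' 5| tail -2; python3 where.py
```

```text
grip_width: 11.7
grip_force: 30.0
t 4.15 A-frame rel pump top [-53.5 -17.7 -30.2] rot to go [-0.     0.    -0.001] F in A [-0.2 -0.   0.1] grip 11.7 q [-0.28  0.21  2.16  0.89  0.78 -0.34]
```

Gripped (11.7 mm). Now sliding towards the green dot.

Converted, -6 mm is -0.12, -3 mm is -0.06.

```bash
python3 steer.py '[[0, -0.12, 0, 0, 0, 0], [0, -0.12, 0, 0, 0, 0], [0, -0.12, 0, 0, 0, 0], [0, -0.12, 0, 0, 0, 0], [0, -0.12, 0, 0, 0, 0], [0, -0.06, 0, 0, 0, 0], [0, 0, 0, 0, 0, 0]]' | tail -2; python3 where.py
```

```text
grip_width: 11.3
grip_force: 30.0
t 4.85 A-frame rel pump top [-53.5  16.2 -30.2] rot to go [-0.002  0.    -0.   ] F in A [-0.6  2.1  3.4] grip 11.3 q [-0.25  0.16  2.23  0.91  0.75 -0.34]
```

Converted, -1.5 mm is -0.03.

```bash
for i in 1 2; do python3 steer.py '[[0, -0.03, 0, 0, 0, 0], [0, 0, 0, 0, 0, 0]]' >/dev/null; python3 where.py; done
```

```text
t 5.05 A-frame rel pump top [-53.5  16.8 -30.2] rot to go [-0.     0.    -0.001] F in A [-1.  -1.8  1.2] grip 11.6 q [-0.25  0.16  2.23  0.91  0.75 -0.34]
t 5.25 A-frame rel pump top [-53.4  17.7 -30.2] rot to go [ 0.001  0.001 -0.001] F in A [-1.2 -4.7 -1.8] grip 12.1 q [-0.25  0.16  2.24  0.92  0.75 -0.34]
```

Converted, -1.5 mm is -0.03.

```bash
for i in 1 2 3; do python3 steer.py '[[0, -0.03, 0, 0, 0, 0], [0, 0, 0, 0, 0, 0], [0, 0, 0, 0, 0, 0]]' >/dev/null; python3 where.py; done
```

```text
t 5.55 A-frame rel pump top [-53.4  17.8 -30.1] rot to go [ 0.004  0.001 -0.001] F in A [ -1.8 -11.8  -9.6] grip 11.2 q [-0.25  0.15  2.24  0.92  0.74 -0.34]
t 5.85 A-frame rel pump top [-53.4  18.  -30. ] rot to go [ 0.007  0.001 -0.001] F in A [ -4.2 -19.5 -18.6] grip 11.3 q [-0.25  0.15  2.24  0.92  0.74 -0.34]
t 6.15 A-frame rel pump top [-53.4  18.1 -29.9] rot to go [ 0.01   0.002 -0.001] F in A [ -4.5 -25.5 -24.5] grip 11.3 q [-0.25  0.15  2.24  0.92  0.73 -0.34]
```

End stop reached (35.7 mm travel, force rising). Unload, open, withdraw along the axis.

Converted, 2 mm is 0.04.

```bash
python3 steer.py '[[0, 0.04, 0, 0, 0, 0], [0, 0, 0, 0, 0, 0]]' >/dev/null; python3 where.py; python3 steer.py '[[0, 0, 0, 0, 0, 0], [0, 0, 0, 0, 0, 0], [0, 0, 0, 0, 0, 0], [0, 0, 0, 0, 0, 0]]' 50 >/dev/null;python3 where.py; python3 steer.py '[[0, 0, -0.4, 0, 0, 0], [0, 0, -0.8, 0, 0, 0], [0, 0, -0.8, 0, 0, 0], [0, 0, -0.4, 0, 0, 0], [0, 0, 0, 0, 0, 0]]' >/dev/null; python3 where.py
python3 - <<'E'
from workcell import env, vision, monitor
import cv2,numpy as np,pickle
c={n:vision.read_camera(n) for n in("wrist","side","top")};pickle.dump(c,open("cams2.pkl","wb"))
cv2.imwrite("pics/v3.png",np.vstack([cv2.resize(c["wrist"]["color"][80:230,150:450],(800,400),interpolation=2)])[:,:,::-1])
E
```

```text
t 6.35 A-frame rel pump top [-53.4  17.9 -30. ] rot to go [ 0.006  0.001 -0.001] F in A [ -2.4 -16.3 -13.5] grip 11.4 q [-0.25  0.15  2.24  0.92  0.74 -0.34]
t 6.75 A-frame rel pump top [-53.5  21.2 -30.3] rot to go [-0.001  0.    -0.001] F in A [-0.6 -0.1  0.7] grip 39.1 q [-0.25  0.15  2.24  0.92  0.75 -0.34]
t 7.25 A-frame rel pump top [-52.9  19.8  91.6] rot to go [ 0.004 -0.     0.   ] F in A [ 1.1 -0.5 -0. ] grip 50.1 q [-0.45 -0.09  2.18  0.7   1.07 -0.21]
```

View pics/v3.png

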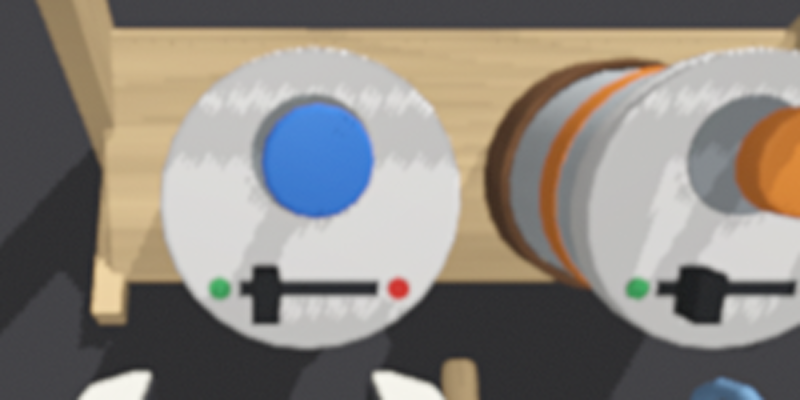

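Valve now sits at the green end, the same place as on orange. Blue head centre at about (268.9,139.6) in wrist pixels. Refine it, then move over it with the fingers shut.

```bash
python3 - <<'E'
from h import *
import pickle
c=pickle.load(open("cams2.pkl","rb"))["wrist"];m=np.load("m.npz");A,top=m["A"],m["top"]
for uv in((268.9,139.6),(248,139.6),(290,139.6)):
    o,d=ray(c,uv);o=A.T@(o-top);d=A.T@d;print((o+d*(0-o[2])/d[2]).round(1))
E
python3 steer.py '[[0, 0, 0, 0, 0, 0], [0.22, 0.1, 0, 0, 0, 0], [0.4, 0.16, 0.2, 0, 0, 0], [0.4, 0.12, 0.4, 0, 0, 0], [0, 0, 0.4, 0, 0, 0], [0, 0, 0, 0, 0, 0]]' 0 >/dev/null; python3 where.py
```

```text
[-0.5  0.2  0. ]
[-0.5 19.3  0. ]
[ -0.5 -19.1   0. ]
t 8.0 A-frame rel pump top [-3.1  3.3 37.3] rot to go [-0.006  0.002 -0.001] F in A [-0.4  0.4  0. ] grip 6.8 q [-0.26  0.03  2.11  0.74  0.93 -0.09]
```

Converted, 14 mm is 0.28, 1 mm is 0.02.

```bash
python3 steer.py '[[0.02, 0.01, 0.28, 0, 0, 0], [0, 0, 0.28, 0, 0, 0], [0, 0, 0, 0, 0, 0], [0, 0, 0, 0, 0, 0]]' 0 >/dev/null; python3 where.py; for i in 1 2 3; do python3 steer.py '[[0, 0, 0.06, 0, 0, 0], [0, 0, 0.06, 0, 0, 0], [0, 0, 0, 0, 0, 0]]' >/dev/null; python3 where.py; done
```

```text
t 8.4 A-frame rel pump top [-1.6  1.5 12.1] rot to go [-0.001  0.001 -0.001] F in A [ 0.6 -0.  -0.2] grip 0.2 q [-0.22  0.07  2.12  0.78  0.86 -0.11]
t 8.7 A-frame rel pump top [-1.5  1.3  5.7] rot to go [-0.     0.    -0.001] F in A [-0.2 -0.3 -0.1] grip 0.4 q [-0.21  0.09  2.12  0.79  0.85 -0.12]
t 9.0 A-frame rel pump top [-1.6  1.4 -0.6] rot to go [-0.001  0.001 -0.001] F in A [ 1.  -0.2  0.4] grip 0.5 q [-0.2   0.1   2.12  0.8   0.83 -0.13]
t 9.3 A-frame rel pump top [-1.4  1.2 -6.4] rot to go [-0.     0.    -0.001] F in A [0.4 0.9 3.4] grip 0.3 q [-0.19  0.11  2.12  0.81  0.82 -0.13]
```

Converted, 4 mm is 0.08.

```bash
for i in 1 2; do python3 steer.py '[[0, 0, 0.08, 0, 0, 0], [0, 0, 0.08, 0, 0, 0], [0, 0, 0, 0, 0, 0]]' >/dev/null; python3 where.py; done;  for i in 1 2 3; do python3 steer.py '[[0, 0, 0.04, 0, 0, 0], [0, 0, 0, 0, 0, 0], [0, 0, 0, 0, 0, 0]]' >/dev/null; python3 where.py; done
```

```text
t 9.6 A-frame rel pump top [ -1.4   1.2 -14.5] rot to go [-0.     0.    -0.001] F in A [ 0.1 -0.5  6.3] grip 0.3 q [-0.18  0.13  2.13  0.82  0.8  -0.14]
t 9.9 A-frame rel pump top [ -1.4   1.2 -22.4] rot to go [-0.     0.    -0.001] F in A [-0.9  2.   9. ] grip 0.3 q [-0.17  0.14  2.13  0.83  0.78 -0.15]
t 10.2 A-frame rel pump top [ -1.4   1.2 -24.2] rot to go [-0.  0. -0.] F in A [-0.9  0.7 10.5] grip 0.4 q [-0.17  0.15  2.13  0.84  0.78 -0.16]
t 10.5 A-frame rel pump top [ -1.1   1.  -25. ] rot to go [ 0.    -0.     0.001] F in A [-4.7  7.  41.3] grip 0.1 q [-0.17  0.15  2.13  0.84  0.77 -0.16]
t 10.8 A-frame rel pump top [ -0.9   0.8 -25.5] rot to go [ 0.001 -0.001  0.003] F in A [-12.7  15.7  84. ] grip 0.3 q [-0.17  0.15  2.13  0.84  0.77 -0.16]
```

Stop is at about -25 (84 N there, so I'll press more gently). Let the head all the way up.

Converted, -8 mm is -0.16, -6 mm is -0.12.

```bash
python3 steer.py '[[0, 0, -0.1, 0, 0, 0], [0, 0, -0.16, 0, 0, 0], [0, 0, -0.16, 0, 0, 0], [0, 0, -0.16, 0, 0, 0], [0, 0, -0.12, 0, 0, 0], [0, 0, 0, 0, 0, 0], [0, 0, 0, 0, 0, 0], [0, 0, 0, 0, 0, 0]]' >/dev/null; python3 where.py; python3 steer.py '[[0, 0, 0.12, 0, 0, 0], [0, 0, 0.12, 0, 0, 0], [0, 0, 0.12, 0, 0, 0], [0, 0, 0.12, 0, 0, 0], [0, 0, 0.08, 0, 0, 0], [0, 0, 0.04, 0, 0, 0], [0, 0, 0, 0, 0, 0], [0, 0, 0, 0, 0, 0]]' >/dev/null; python3 where.py
```

```text
t 11.6 A-frame rel pump top [-1.6  1.4  6.4] rot to go [-0.001  0.001 -0.001] F in A [-0.5  0.1 -0.4] grip 0.5 q [-0.21  0.08  2.12  0.78  0.85 -0.12]
t 12.4 A-frame rel pump top [ -1.5   1.2 -23.5] rot to go [-0.     0.001 -0.   ] F in A [-0.5  1.1  9.5] grip 0.2 q [-0.17  0.14  2.13  0.84  0.78 -0.15]
```

Converted, 1.3 mm is 0.026.

```bash
for i in 1 2; do python3 steer.py '[[0, 0, 0.026, 0, 0, 0], [0, 0, 0, 0, 0, 0], [0, 0, 0, 0, 0, 0]]' >/dev/null; python3 where.py; done
```

```text
t 12.7 A-frame rel pump top [ -1.5   1.3 -24.7] rot to go [-0.  0. -0.] F in A [-2.   1.1  9.3] grip 0.2 q [-0.17  0.15  2.13  0.84  0.78 -0.16]
t 13.0 A-frame rel pump top [ -1.3   1.1 -25. ] rot to go [0.    0.    0.001] F in A [-5.6  6.5 38.1] grip 0.1 q [-0.17  0.15  2.13  0.84  0.77 -0.16]
```

Converted, -8 mm is -0.16, -6 mm is -0.12.

```bash
python3 steer.py '[[0, 0, -0.12, 0, 0, 0], [0, 0, -0.16, 0, 0, 0], [0, 0, -0.16, 0, 0, 0], [0, 0, -0.16, 0, 0, 0], [0, 0, -0.04, 0, 0, 0], [0, 0, 0, 0, 0, 0], [0, 0, 0, 0, 0, 0], [0, 0, 0, 0, 0, 0]]' >/dev/null; python3 where.py; python3 steer.py '[[0, 0, 0.14, 0, 0, 0], [0, 0, 0.14, 0, 0, 0], [0, 0, 0.14, 0, 0, 0], [0, 0, 0.12, 0, 0, 0], [0, 0, 0.06, 0, 0, 0], [0, 0, 0.04, 0, 0, 0], [0, 0, 0, 0, 0, 0], [0, 0, 0, 0, 0, 0]]' >/dev/null; python3 where.py
```

```text
t 13.8 A-frame rel pump top [-1.6  1.4  5.9] rot to go [-0.001  0.001 -0.001] F in A [ 0.1 -0.3 -0.6] grip -0.2 q [-0.21  0.09  2.12  0.79  0.85 -0.12]
t 14.6 A-frame rel pump top [ -1.2   1.  -25. ] rot to go [0.    0.    0.001] F in A [-5.6  6.5 39.9] grip 0.4 q [-0.17  0.15  2.13  0.84  0.77 -0.16]
```

Third stroke reached the stop too. Withdraw along the lean and then back, and check the scene.

Converted, -40 mm is -0.8, -35 mm is -0.7.

```bash
python3 steer.py '[[0, 0, -0.12, 0, 0, 0], [0, 0, -0.16, 0, 0, 0], [0, 0, -0.16, 0, 0, 0], [0, 0, -0.2, 0, 0, 0], [0, 0, -0.4, 0, 0, 0], [-0.3, 0, -0.6, 0, 0, 0], [-0.7, 0, -0.5, 0, 0, 0], [-0.8, 0, -0.4, 0, 0, 0], [-0.8, 0, -0.4, 0, 0, 0], [-0.4, 0, 0, 0, 0, 0]]' >/dev/null; python3 steer.py '[[-0.6, 0, -0.2, 0, 0, 0], [0, 0, 0, 0, 0, 0], [0, 0, 0, 0, 0, 0], [0, 0, 0, 0, 0, 0]]' >/dev/null; python3 where.py
python3 - <<'E'
from workcell import env, vision, monitor
import cv2,numpy as np
c={n:vision.read_camera(n)["color"] for n in("wrist","side","top")}
a=cv2.resize(c["side"][80:280,180:340],(400,500),interpolation=2);b=cv2.resize(c["top"][90:260,90:390],(400,227));w=cv2.resize(c["wrist"],(364,273))
w=cv2.copyMakeBorder(w,0,0,0,36,0)
cv2.imwrite("pics/v4.png",np.hstack([a,np.vstack([b,w])])[:,:,::-1])
E
```

```text
t 16.0 A-frame rel pump top [-180.8    1.4  131.1] rot to go [-0.001  0.    -0.   ] F in A [0.4 0.  0.2] grip 0.8 q [-0.85 -0.01  2.22  0.64  1.18 -0.58]
```

View pics/v4.png

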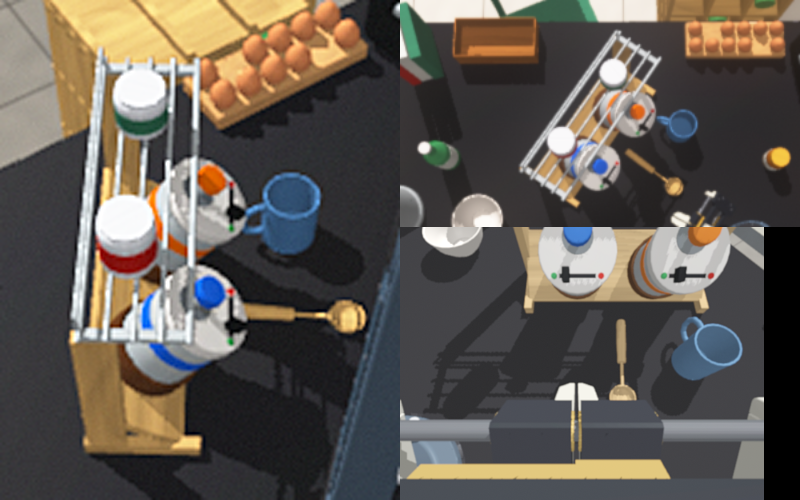

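Blue grip sits at its green dot ((567,275) beside (557,275) in the wrist view), the head is up, and the tins, mug, spoon and orange canister are undisturbed. Handing in.

```bash
python3 -c "
from workcell import env, vision, monitor
print(env.hand_in())"
```

```text
the job is handed in; nothing more can be done
None
```

The blue canister's valve grip was slid to the green-dot stop, and its pump then got three full strokes to the stop. The final pictures show the valve closed, the head up and everything around it undisturbed. The job was handed in at about 16 s; the first press peaked at 84 N through the fingertips, under the 120 N wrist limit.

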